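# Set up a suction filtration place

## Robot

A 6-joint arm with a two-finger parallel gripper is mounted at the origin on a cart in front of the work surface, level with it; the furniture and walls round the work are solid. World frame = base frame: x ahead of the robot, y to its left, z up, the work surface at z = 0. Lengths are in mm, angles in degrees, forces in N, time in s.
With the tool pointing down it reaches from about 300 to 850 mm from the base axis. Payload 4.2 kg.
Tool frame: the origin (TCP) lies at the centre of the arm's flange, where the gripper is bolted on; the fingertips stand 191 mm ahead of it and the grasp point (between the pads) lies 172 mm ahead of it; y points along the fingers, x is the direction in which the jaws open and shut, and the axes are right-handed (so a half turn about y gives the same grasp; the last joint's range is limited). The gripper opens to 91 mm and grips with 3 to 60 N. Pads are 32 mm wide; open, the fingers measure 118 mm over their backs; the gripper's body (76 mm by 178 mm) begins 60 mm behind the grasp point.
Start: joints at [-74.656, 18.312, 89.639, -0, 72.044, -1.146], TCP at [163.208, -551.349, 404.776] pointing down, gripper open.
Joint ranges: [-177.97, 177.97], [-48.28, 115.42], [12.27, 149.76], [-77.06, 257.06], [2.81, 150.46], [-146.56, 146.56]. Speed limits (degrees/s): [147.25, 147.25, 180, 180, 180, 180].

## Interface

Orientations are given as [roll, pitch, yaw] about the fixed x, y, z axes, in that order (R = Rz(yaw) Ry(pitch) Rx(roll)).
In Python, from workcell import env gives the robot as it stands.
- The arm moves only by the tool carry_out, never from a script. Its argument "increments" is a list of rows, each a list of 3 entries, a list of its own where there are three numbers: the turn, a rotation vector about the tool's x, y, z in rad, then the shift along the tool's x, y, z in mm, then the closure, from 0 (fully open) to 1 (shut). In form: [[[wx, wy, wz], [dx, dy, dz], claw], ...]. A call has 1 to 10 rows; each row is the pose to reach, as a shift and turn from the pose commanded when the call began, along the tool's axes at that moment; what a row does not reach only later rows make up. A row lasts 1/12 s, in which the tool goes at most 41.7 mm and 7.16 degrees, less where a joint would pass 70% of its speed; a pose out of reach is approached as far as the arm can. A call with a gripper value outside its range is refused whole. The fingers move at their own pace and stop on an object; "force" is the grip in N (left out, the last holds). Time passes only in rows, so rows that repeat a pose let the fingers close. It gives the time, the measured TCP pose, the force and the opening at its end, in the units of the state.
- env.state(): the state, without advancing time (a new reading comes with each control period).
- env.grab_frame(name): name is "side" or "top" or "wrist"; returns a dict with "frame" (400x640x3 uint8, blue, green, red), "z_map" (400x640 float32, mm along the optical axis (not along the pixel's ray), 0 where there is no reading), "camera_matrix" (3x3 intrinsics, pixels), "k1" (the pictures are not rectified: a ray, as slopes to the right and down, at radius r is drawn at 1 + k1 r^2 times it, then the intrinsics apply), "rvec" (rotation vector, rad) and "tvec" (3), from world to camera coordinates, as OpenCV has them; the wrist camera has in their place "hand_eye" (4x4, takes a point from camera to tool coordinates, whose origin is the TCP and whose axes are the tool frame's). Camera axes: x right, y down, z forward; pixel columns grow to the right and rows downward; lengths in mm; the calibration is good to about 2 mm. A picture is of the moment at which its call begins: read the wrist's pose just before it.
- env.job_done(): hands the job in, once; it reports no verdict.
The state is a dict: "time_s": time; "qpos": joint angles; "qvel": joint speeds; "effort": joint torques, N m; "ee_pos": TCP position; "ee_rot": TCP orientation; "force": force on the tool from outside, world axes, zero at the start; "torque": the same for the moment, N m; "gripper_width": finger opening in mm.
Only numpy, scipy, OpenCV 4.12 (cv2) and the standard library are available. Lean on these libraries where they do the work, as an engineer would, in place of code of your own. Each camera call takes 0.05 s, during which the arm holds its last target. There are 200 camera calls.

## Task

Set up the suction filtration: seat the rubber cone that fits the flask's neck upright in its mouth, then lift the porcelain funnel out of the beaker and nest it upright in that cone, each with only a light push so that nothing wedges. Stand the dropper bottle 13 cm from the middle of the flask, exactly on the side opposite the hose nozzle (the hose comes there later), and lay the timer 9 cm straight in front of the bottle, on your side of it (centre to centre), squarely facing you. Leave the cone that is too wide where it stands.

Things in the scene. Friction and masses are not known exactly. Their poses are not given: they have to be found in the camera images.
- flask: Clear glass conical suction flask, 142 mm high, fixed; its foot is set in a pale grey weighted base, 100 mm across, 12 mm high; foot 84 mm across, neck 46 mm. Origin: centre of the underside. Its x axis is the direction in which its glass hose nozzle points (roughly to the robot's left); the nozzle leaves the neck 108 mm up and ends 72 mm from the flask's axis, 116 mm up. z is up.
- flask_mouth (a point): Centre of the flask's open mouth, 142 mm up, level with the rim. Opening 40 mm across at the rim, tapering as the fitting cone does to 33 mm at 13 mm down; rim 51 mm across outside; open 59 mm deep. A push of 5 to 15 N seats a cone. Axes as the flask's.
- cone_mid (a point): The fitting cone: loose hollow grey rubber cone, 42 mm high, narrow end down: 30 mm across at the foot, 15 degree taper, straight collar 55 mm across round the top 15 mm; hole 20 mm at the foot, 42 mm at the top. Point: on its axis, half-way up; z is up its axis. Seated, its foot goes about 18 mm into the neck and this point lies about 3 mm above the mouth. 50 g.
- wide_cone_mid (a point): The cone that is too wide: as the fitting cone, 42 mm high, but 45 mm across at the foot and 69 mm across the collar, so that it does not enter the flask. Point: on its axis, half-way up. To be left alone.
- funnel_mid (a point): White porcelain funnel, 94 mm long, upright in the beaker at the start: cup 60 mm across, 32 mm high; below it a shoulder tapering over 40 mm to a stem 12 mm across, 22 mm long. Point: on its axis, half-way up the cup (16 mm below the rim, 78 mm above the stem's end); z is up. Nested, the shoulder rests on the cone's inner top edge, this point about 50 mm above the cone's. 90 to 140 g.
- beaker: Small clear glass beaker, 52 mm across, 70 mm high, wall 2.5 mm, fixed in place, in which the funnel stands. Origin: centre of the underside. The funnel's point lies about 93 mm above it.
- bottle_mid (a point): Dropper bottle, white with a red pointed cap, 31 mm across (body, lower 60 mm; the cap above is 18 mm across), 88 mm high, upright on the bench. Point: on its axis, half-way up (44 mm). 50 g.
- timer_mid (a point): Flat square off-white timer, 64 x 64 mm, 20 mm high, face up. Point: its centre, half-way up (10 mm). z is up; its front edge, the one with the row of buttons, faces along its own -x axis, so it faces the robot squarely when its x axis points straight ahead as the robot's does. 70 g.
- bench_ref (a point): A bare point on the bench top straight ahead of the robot, only for direction; its axes are the world's (x straight ahead of the robot, y to its left, z up). Never moves.
Mind the look-alikes: they are no part of the job. Leave any green look-alike of the flask alone. What is shaped like the part that bears funnel_mid but red is not meant.

How it is judged:
By the outcome, as a careful person would: the job done as asked, in the order asked, and still so for the second after the job is handed in, with the robot touching nothing.
It also fails if it takes over 115 s, if anything falls off the work surface, if the arm or the gripper's body presses on something with over 40 N, if the wrist force passes 120 N, or if a joint passes its speed limit or range.

## Working session

There is one attempt and no reset: what is moved stays moved. The work goes in short steps, Python scripts to look and compute and a tool call to move; the robot and the scene stay as the last step left them, time stands still between calls to the robot, and variables do not carry over. Pictures are saved under pics/ and viewed, about 12 in all and at most 16, crops included, and the job is handed in when it is done.

Besides the shell and the picture viewer there is one more tool, called after "Request:" as name(argument=value, ...) on one line, values as JSON. carry_out: Moves the arm, as the interface text tells. Its arguments: {"type":"object","properties":{"increments":{"type":"array","items":{"type":"array"}},"force":{"type":"number"}},"required":["increments"]}

```bash
ls; mkdir -p pics
cat > h.py <<'E'
import numpy as np, cv2, pickle
from scipy.spatial.transform import Rotation as R
from workcell import env
def grab(n,tag):
    s=env.state(); f=env.grab_frame(n); f['state']=s
    pickle.dump(f,open(f'pics/{tag}.pkl','wb')); cv2.imwrite(f'pics/{tag}.png',f['frame']); return f
def load(tag): return pickle.load(open(f'pics/{tag}.pkl','rb'))
def T(f):  # camera->world
    if 'hand_eye' in f:
        s=f['state']; A=np.eye(4); A[:3,:3]=R.from_euler('xyz',s['ee_rot'],degrees=True).as_matrix(); A[:3,3]=s['ee_pos']
        return A@np.array(f['hand_eye'])
    A=np.eye(4); A[:3,:3]=cv2.Rodrigues(np.array(f['rvec'],float))[0]; A[:3,3]=np.ravel(f['tvec']); return np.linalg.inv(A)
def rays(f,px):
    px=np.array(px,float).reshape(-1,2); K=np.array(f['camera_matrix']); k=f['k1']
    d=np.c_[(px[:,0]-K[0,2])/K[0,0],(px[:,1]-K[1,2])/K[1,1]]; u=d.copy()
    for _ in range(20): u=d/(1+k*(u**2).sum(1,keepdims=True))
    return np.c_[u,np.ones(len(u))]
def atz(f,px,z):  # intersect with plane z
    A=T(f); d=rays(f,px)@A[:3,:3].T; o=A[:3,3]; z=np.ravel(z)
    return o+d*((z-o[2])/d[:,2])[:,None]
def cloud(f):
    h,w=f['z_map'].shape; v,u=np.mgrid[:h,:w]; p=rays(f,np.c_[u.ravel(),v.ravel()])*f['z_map'].reshape(-1,1)
    A=T(f); p=p@A[:3,:3].T+A[:3,3]; p[f['z_map'].ravel()==0]=np.nan; return p.reshape(h,w,3)
E
python3 - <<'E'
from h import *
print(env.state())
for n in ('top','side','wrist'):
    f=grab(n,n+'0'); print(n,T(f).round(2).tolist(),f['k1'],np.array(f['camera_matrix']).tolist())
    c=cloud(f); print(np.nanpercentile(c.reshape(-1,3),[5,50,95],axis=0).round())
E
```

```text
pics
{'time_s': 0.0, 'qpos': array([-7.46558668e+01,  1.83516467e+01,  8.97059232e+01, -7.31674946e-04,
        7.20429103e+01, -1.14549757e+00]), 'qvel': array([-0.06939048,  0.11345703,  0.18770526, -0.06150888, -0.10779822,
       -0.00096319]), 'effort': array([-1.23708476e-03, -4.12466705e+01, -2.31975138e+01,  7.26097589e-02,
        4.54097602e-02, -1.43016755e-04]), 'ee_pos': array([ 163.16915278, -551.1934202 ,  403.92319516]), 'ee_rot': array([-89.99868676,   0.10047399, -73.51014192]), 'force': array([-0.45694447,  0.38418607, -0.07987945]), 'torque': array([0.00900509, 0.01441695, 0.04825984]), 'gripper_width': 90.91177302432517}
top [[-0.02, -0.98, 0.18, 303.72], [-1.0, 0.02, -0.01, -54.92], [0.01, -0.18, -0.98, 1218.15], [0.0, 0.0, 0.0, 1.0]] -0.017876480819051934 [[417.6065244106043, 0.0, 327.56299098102306], [0.0, 417.6065244106043, 199.55796917055167], [0.0, 0.0, 1.0]]
[[-1.300e+01 -1.371e+03 -7.660e+02]
 [ 5.470e+02 -4.700e+01 -1.000e+00]
 [ 1.323e+03  8.390e+02  5.050e+02]]
side [[-0.96, -0.14, 0.25, 210.09], [-0.29, 0.5, -0.82, 847.43], [-0.01, -0.86, -0.52, 674.03], [0.0, 0.0, 0.0, 1.0]] 0.015886817492207 [[390.1715100582045, 0.0, 320.7054609904037], [0.0, 390.1715100582045, 199.53154174307542], [0.0, 0.0, 1.0]]
[[ -591. -2173.  -757.]
 [  529.  -110.     3.]
 [ 2230.   482.   440.]]
wrist [[0.28, -0.93, -0.24, 230.23], [-0.96, -0.28, -0.07, -531.32], [0.0, 0.25, -0.97, 382.9], [0.0, 0.0, 0.0, 1.0]] -0.06994812981321535 [[349.8429326547579, 0.0, 320.6809613185801], [0.0, 349.8429326547579, 193.9371173112856], [0.0, 0.0, 1.0]]
[[ -249. -1328.  -764.]
 [  187.  -547.  -298.]
 [  523.   -46.   334.]]
```

View pictures.

View pics/top0.png

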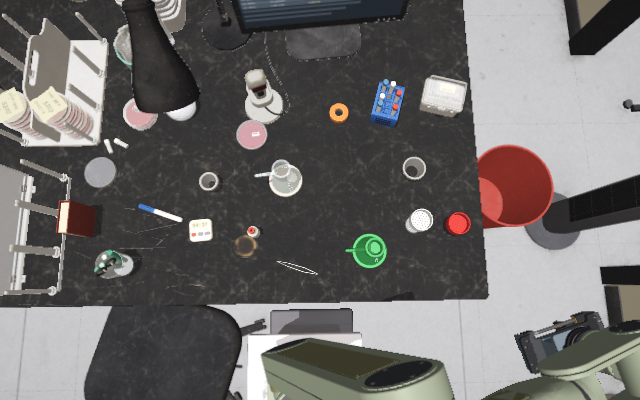

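View pics/side0.png

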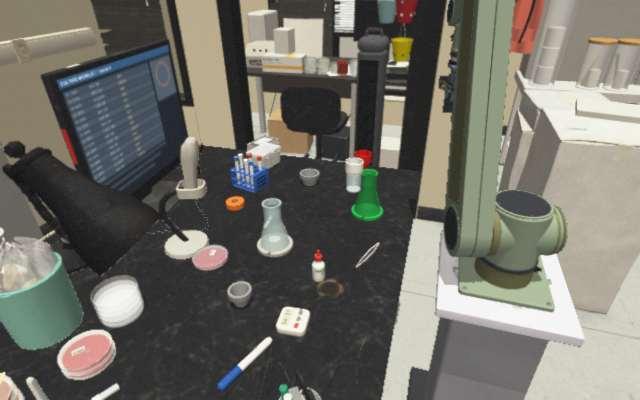

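Run:
```python
from h import *
f=load('top0');I=f['frame']
rs=[(188,161),(393,148),(263,158),(401,201),(181,210),(233,212)]
t=[cv2.resize(I[y:y+40,x:x+40],(260,260),interpolation=cv2.INTER_CUBIC) for x,y in rs]
cv2.imwrite('pics/m1.png',np.vstack([np.hstack(t[:3]),np.hstack(t[3:])]))
c=cloud(f)
for n,(x,y) in zip('coneA coneB flask funnel timer bottle'.split(),rs):
    p=c[y:y+40,x:x+40].reshape(-1,3); p=p[np.isfinite(p[:,0])&(p[:,2]>8)&(p[:,2]<250)]
    zm=np.percentile(p[:,2],98); q=p[p[:,2]>zm-8]
    print(n,len(p),'zmax',zm.round(1),'top c',q.mean(0).round(1),'ext',np.ptp(q[:,:2],axis=0).round(1),'mid',((q.max(0)+q.min(0))/2).round(1))
print(atz(f,[(320,200)],0))
```

```text
coneA 256 zmax 45.9 top c [585.5 275.2  41.9] ext [54.2 53.9] mid [585.1 275.2  42.8]
coneB 321 zmax 45.3 top c [ 615.1 -323.3   41.2] ext [66.6 68.1] mid [ 615.2 -322.8   42.6]
flask 944 zmax 143.8 top c [592.8  55.  141.3] ext [50.7 48.5] mid [593.   54.1 142. ]
funnel 504 zmax 110.7 top c [ 453.2 -321.3  108.4] ext [57.  59.3] mid [ 453.5 -319.9  108.9]
timer 495 zmax 23.3 top c [446.8 300.1  18.9] ext [65.  89.3] mid [446.2 311.7  20.5]
bottle 122 zmax 85.0 top c [437.  143.6  82.7] ext [8.1 8.1] mid [437.7 143.6  83.2]
[[531.22824738 -47.57862513   0.        ]]
```

View pics/m1.png

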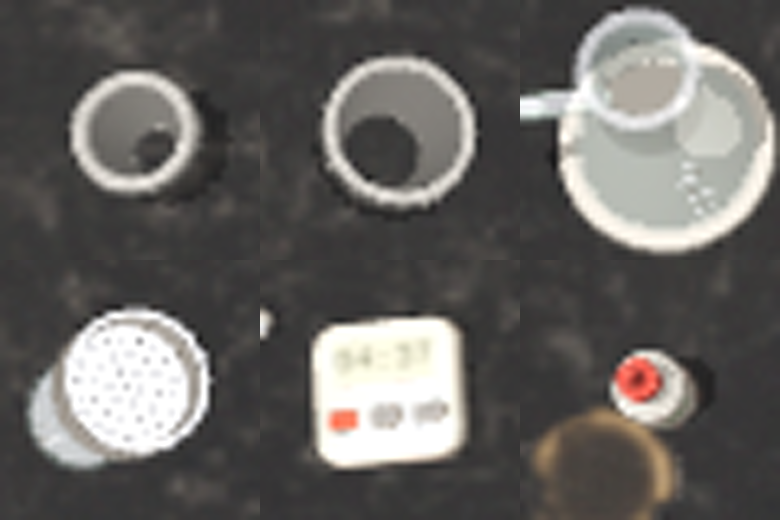

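```bash
cat >> h.py <<'E'
def plan(x,y,gz,yaw,start=None):
    """grasp-point goal -> turn, shift in tool axes, from commanded pose file (or start)"""
    import json
    s=start or json.load(open('cmd.json'))  # TCP x,y,z,yaw
    d=np.array([x-s[0],y-s[1],gz+172-s[2]]); a=np.radians(s[3])
    sh=R.from_euler('xyz',[-90,0,s[3]],degrees=True).as_matrix().T@d
    print('turn wy',round(-np.radians(yaw-s[3]),4),'shift',sh.round(1)); return sh
def setcmd(turn,sh):
    import json; s=json.load(open('cmd.json'))
    d=R.from_euler('xyz',[-90,0,s[3]],degrees=True).as_matrix()@np.array(sh,float)
    s=[*(np.array(s[:3])+d),s[3]-np.degrees(turn)]; json.dump(s,open('cmd.json','w'))
    st=env.state(); print('cmd',np.round(s,1),'meas',st['ee_pos'].round(1),st['ee_rot'].round(2),'F',st['force'].round(1),'w',st['gripper_width'].round(1),'t',st['time_s'])
E
echo '[163.208,-551.349,404.776,-73.51]' > cmd.json
python3 - <<'E'
from h import *
f=load('top0');c=cloud(f).reshape(-1,3); M=np.array([593,54.5])
for n in ('top0','side0'):
    c=cloud(load(n)).reshape(-1,3); d=c[:,:2]-M; r=np.hypot(*d.T)
    q=c[(r>29)&(r<80)&(c[:,2]>98)&(c[:,2]<130)]; dd=q[:,:2]-M; print(n,len(q),np.c_[q,np.hypot(*dd.T),np.degrees(np.arctan2(dd[:,1],dd[:,0]))][::max(1,len(q)//25)].round(1))
    q=c[(abs(c[:,0]-447)<60)&(abs(c[:,1]-302)<50)&(c[:,2]>14)&(c[:,2]<26)]; print('timer',cv2.minAreaRect(q[:,:2].astype(np.float32)),len(q))
    k=c[(np.hypot(c[:,0]-593,c[:,1]-54.5)<40)&(c[:,2]>138)&(c[:,2]<147)]; print('mouth',cv2.minEnclosingCircle(k[:,:2].astype(np.float32)))
    for nm,(x,y,z) in dict(cone=(585,275,42),funnel=(453,-320,108),bottle=(437.5,143.6,50)).items():
        k=c[(np.hypot(c[:,0]-x,c[:,1]-y)<45)&(abs(c[:,2]-z)<7)]; 
        if len(k)>3: print(nm,cv2.minEnclosingCircle(k[:,:2].astype(np.float32)),len(k))
I=f['frame']; x,y=245,150
cv2.imwrite('pics/m2.png',cv2.resize(I[y:y+56,x:x+64],(768,672-84+84),interpolation=cv2.INTER_CUBIC)[:600])
plan(585.2,275.2,120,0)
E
```

```text
top0 62 [[590.4 100.6 111.8  46.1  93.2]
 [589.4  94.6 115.6  40.3  95.2]
 [588.8  88.9 117.4  34.7  96.9]
 [588.8  83.5 117.2  29.4  98.3]
 [586.9 113.6 115.4  59.4  95.9]
 [585.9 107.7 118.8  53.6  97.6]
 [586.7 102.7 115.5  48.6  97.4]
 [586.3  97.1 116.9  43.1  99. ]
 [587.2  92.2 113.1  38.2  98.8]
 [586.4  86.4 115.7  32.6 101.7]
 [582.  125.6 124.6  72.   98.8]
 [583.5 121.2 118.4  67.4  98.1]
 [582.7 115.4 121.1  61.8  99.6]
 [583.2 110.3 118.9  56.7 100. ]
 [583.5 105.2 117.4  51.5 100.6]
 [583.2  99.6 118.3  46.2 102.3]
 [583.7  94.5 115.7  41.1 103. ]
 [583.9  89.3 114.6  35.9 104.6]
 [583.9  83.8 114.5  30.7 107.3]
 [580.8 126.6 118.5  73.1  99.6]
 [580.1 120.8 120.9  67.6 101. ]
 [581.4 116.3 115.3  62.9 100.6]
 [580.1 110.1 120.3  57.1 103.1]
 [580.6 105.  117.9  52.1 103.8]
 [580.2  99.5 119.   46.8 105.9]
 [580.6  94.3 117.2  41.7 107.4]
 [581.8  89.6 111.9  36.8 107.7]
 [582.3  84.5 109.4  31.8 109.6]
 [578.1 126.7 117.9  73.7 101.7]
 [577.9 121.2 118.4  68.4 102.8]
 [578.7 116.3 115.   63.4 103. ]]
timer ((446.29644775390625, 300.0712890625), (63.705081939697266, 64
[... 1513 characters left out ...]
.1]
 [581.4 126.4 118.9  72.8  99.2]
 [578.  127.6 120.4  74.6 101.6]
 [577.4 123.4 117.7  70.6 102.8]
 [577.  118.6 114.6  66.1 104. ]
 [579.4 130.7 119.2  77.5 100.1]
 [577.8 128.6 118.1  75.6 101.6]
 [576.  126.7 117.2  74.2 103.3]
 [577.3 130.  116.1  77.1 101.7]]
timer ((445.86962890625, 300.1466064453125), (63.98619842529297, 64.55411529541016), 4.0356292724609375) 675
mouth ((594.4575805664062, 55.001564025878906), 28.467853546142578)
cone ((584.2274169921875, 274.47802734375), 28.4539852142334) 251
funnel ((451.44329833984375, -319.98431396484375), 33.99001693725586) 92
bottle ((436.06817626953125, 145.4120330810547), 15.160955429077148) 75
turn wy -1.283 shift [-672.8  112.8  639.2]
```

View pics/m2.png

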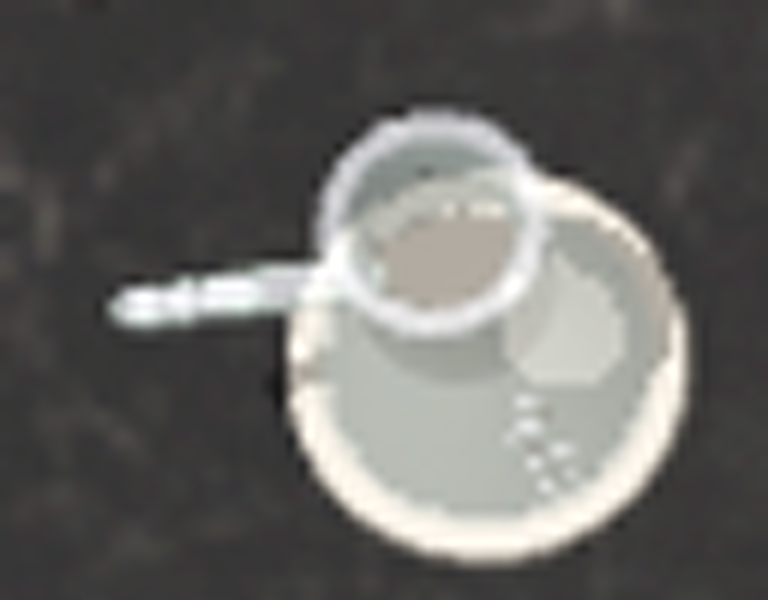

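Request:
carry_out(increments=[[[0,-1.2,0],[-245.1,0,229],0],[[0,-1.2,0],[-245.1,0,229],0],[[0,-1.2,0],[-245.1,0,229],0],[[0,-1.2,0],[-245.1,0,229],0],[[0,-1.2,0],[-245.1,0,229],0],[[0,-1.2,0],[-245.1,0,229],0],[[0,-1.2,0],[-245.1,0,229],0],[[0,-1.2,0],[-245.1,0,229],0],[[0,-1.2,0],[-245.1,0,229],0],[[0,-1.2,0],[-245.1,0,229],0]])

```text
time_s: 0.98
ee_pos: [314.0, -248.9, 404.8]
ee_rot: [-90.0, -0.0, -4.1]
force: [-0.3, -1.3, 0.8]
gripper_width: 91.1
```

Run:
```python
from h import *
setcmd(-1.2,[-245.1,0,229])
plan(455,50,235,0)
f=load('top0')
tip=atz(f,[(254.3,175.7)],116)[0]; m=atz(f,[(281,168.5)],142)[0]; mid=atz(f,[(245+210/12,150+294/12)],113)[0]
print(tip,m,mid)
for p in (tip,mid): d=p-np.array([593,54.6,0]); print(np.hypot(d[0],d[1]),np.degrees(np.arctan2(d[1],d[0])))
```

```text
Traceback (most recent call last):
  File "h.py", line 35, in setcmd
    st=env.state(); print('cmd',np.round(s,1),'meas',st['ee_pos'].round(1),st['ee_rot'].round(2),'F',st['force'].round(1),'w',st['gripper_width'].round(1),'t',st['time_s'])
                                                                                                                              ^^^^^^^^^^^^^^^^^^^^^^^^^
AttributeError: 'float' object has no attribute 'round'
```

```bash
sed -i "s/st\['gripper_width'\].round(1)/round(st['gripper_width'],1)/" h.py
python3 - <<'E'
from h import *
print(open('cmd.json').read(),env.state()['ee_pos'],env.state()['ee_rot'])
plan(455,50,235,0)
f=load('top0')
tip=atz(f,[(254.3,175.7)],116)[0]; m=atz(f,[(281,168.5)],142)[0]; mid=atz(f,[(245+210/12,150+294/12)],113)[0]
print(tip,m,mid)
for p in (tip,mid): d=p-np.array([593,54.6,0]); print(np.hypot(d[0],d[1]),np.degrees(np.arctan2(d[1],d[0])))
E
```

```text
[313.2179239600181, -251.32894614774563, 404.77600000000007, -4.755064584301223] [ 313.97878519 -248.89171651  404.77007925] [-8.99880231e+01 -3.96630731e-03 -4.14007759e+00]
turn wy -0.083 shift [116.3  -2.2 312. ]
[579.46663484 128.88058823 116.        ] [591.52216159  53.94524371 142.        ] [583.2213216  107.13484961 113.        ]
75.50336257268673 100.32560497650906
53.437187190895685 100.54419384351785
```

Request:
carry_out(increments=[[[0,-0.083,0],[116.3,0,312],0],[[0,-0.083,0],[116.3,0,312],0],[[0,-0.083,0],[116.3,0,312],0],[[0,-0.083,0],[116.3,0,312],0],[[0,-0.083,0],[116.3,0,312],0],[[0,-0.083,0],[116.3,0,312],0],[[0,-0.083,0],[116.3,0,312],0],[[0,-0.083,0],[116.3,0,312],0],[[0,-0.083,0],[116.3,0,312],0]])

```text
time_s: 1.73
ee_pos: [457.2, 55.2, 404.5]
ee_rot: [-89.8, -0.1, 0.4]
force: [1.5, -0.4, -0.7]
gripper_width: 91.4
```

Request:
carry_out(increments=[[[0,0,0],[100,0,225],0],[[0,0,0],[100,0,225],0],[[0,0,0],[100,0,225],0],[[0,0,0],[100,0,225],0],[[0,0,0],[100,0,225],0],[[0,0,0],[100,0,225],0],[[0,0,0],[100,60,225],0],[[0,0,0],[100,80,225],0],[[0,0,0],[100,80,225],0]])

```text
time_s: 2.48
ee_pos: [552.9, 274.2, 316.6]
ee_rot: [-90.4, 0.9, 0.1]
force: [-1.9, -1.8, -1.2]
gripper_width: 91.2
```

Run:
```python
from h import *
setcmd(-.083,[116.3,0,312]); setcmd(0,[100,80,225])
f=grab('wrist','w1')
c=cloud(f).reshape(-1,3)
k=c[(np.hypot(c[:,0]-585,c[:,1]-275)<45)&(abs(c[:,2]-42)<6)]; print('cone',cv2.minEnclosingCircle(k[:,:2].astype(np.float32)),len(k))
plan(585,275,36,0)
```

```text
cmd [455.   50.  404.8   0. ] meas [552.9 274.2 316.6] [-9.043e+01  8.600e-01  5.000e-02] F [-1.9 -1.8 -1.2] w 91.2 t 2.4833
cmd [555.  275.  324.8   0. ] meas [552.9 274.2 316.6] [-9.043e+01  8.600e-01  5.000e-02] F [-1.9 -1.8 -1.2] w 91.2 t 2.4833
cone ((585.6156005859375, 272.93585205078125), 27.53264617919922) 1946
turn wy 0.0 shift [ 30.  116.8   0. ]
```

Request:
carry_out(increments=[[[0,0,0],[30,0,0],0],[[0,0,0],[30,0,0],0],[[0,0,0],[30,0,0],0],[[0,0,0],[30,0,0],0],[[0,0,0],[30,0,0],0],[[0,0,0],[30,0,0],0]])

```text
time_s: 3.03
ee_pos: [584.5, 274.7, 325.9]
ee_rot: [-90.0, -0.1, -0.0]
force: [-0.1, 0.0, -0.3]
gripper_width: 91.1
```

Run:
```python
from h import *
setcmd(0,[30,0,0])
f=grab('wrist','w2')
c=cloud(f).reshape(-1,3)
k=c[(np.hypot(c[:,0]-585,c[:,1]-275)<45)&(abs(c[:,2]-42)<6)]; print('cone',cv2.minEnclosingCircle(k[:,:2].astype(np.float32)),len(k),np.median(k[:,2]))
plan(585,275,35,0)
```

```text
cmd [585.  275.  324.8   0. ] meas [584.5 274.7 325.9] [-8.998e+01 -5.000e-02 -0.000e+00] F [-0.1  0.  -0.3] w 91.1 t 3.0333
cone ((585.6793212890625, 272.8824157714844), 27.508350372314453) 1822 40.544980363465186
turn wy 0.0 shift [  0.  117.8   0. ]
```

Request:
carry_out(increments=[[[0,0,0],[0.5,35,-1],0],[[0,0,0],[0.5,70,-1],0],[[0,0,0],[0.5,100,-1],0],[[0,0,0],[0.5,113,-1],0],[[0,0,0],[0.5,118,-1],0],[[0,0,0],[0.5,118,-1],0],[[0,0,0],[0.5,118,-1],0],[[0,0,0],[0.5,118,-1],0.3],[[0,0,0],[0.5,118,-1],0.5],[[0,0,0],[0.5,118,-1],0.6]], force=25)

```text
time_s: 3.92
ee_pos: [585.8, 274.1, 208.1]
ee_rot: [-89.9, -0.1, 0.0]
force: [-0.1, -0.4, -0.1]
gripper_width: 73.8
```

Request:
carry_out(increments=[[[0,0,0],[0,0,0],0.7],[[0,0,0],[0,0,0],0.7],[[0,0,0],[0,0,0],0.7],[[0,0,0],[0,0,0],0.7],[[0,0,0],[0,0,0],0.7]], force=25)

```text
time_s: 4.33
ee_pos: [585.6, 274.0, 206.9]
ee_rot: [-90.0, -0.0, -0.0]
force: [-0.3, -0.2, 1.2]
gripper_width: 55.4
```

Request:
carry_out(increments=[[[0,0,0],[0,-20,0],0.7],[[0,0,0],[0,-55,0],0.7],[[0,0,0],[0,-95,0],0.7],[[0,0,0],[0,-135,0],0.7],[[0,0,0],[0,-160,0],0.7],[[0,0,0],[0,-172,0],0.7],[[0,0,0],[0,-175,0],0.7],[[0,0,0],[0,-175,0],0.7]])

```text
time_s: 5.0
ee_pos: [585.4, 273.9, 382.3]
ee_rot: [-90.0, -0.1, 0.0]
force: [0.3, -0.1, -1.1]
gripper_width: 55.4
```

Request:
carry_out(increments=[[[0,0,0],[1,0,-20],0.7],[[0,0,0],[2,0,-50],0.7],[[0,0,0],[3,0,-85],0.7],[[0,0,0],[5,0,-125],0.7],[[0,0,0],[7,0,-160],0.7],[[0,0,0],[7.5,0,-190],0.7],[[0,0,0],[7.5,0,-210],0.7],[[0,0,0],[7.5,0,-219.4],0.7],[[0,0,0],[7.5,0,-219.4],0.7],[[0,0,0],[7.5,0,-219.4],0.7]])

```text
time_s: 5.83
ee_pos: [592.9, 54.9, 380.5]
ee_rot: [-90.0, 0.1, -0.0]
force: [-0.7, 0.3, -0.7]
gripper_width: 55.8
```

Run:
```python
from h import *
setcmd(0,[.5,118,-1]);setcmd(0,[0,-175,0]);setcmd(0,[7.5,0,-219.4])
f=grab('wrist','w3'); s=grab('side','s3')
I=s['frame'][150:270,210:350]
cv2.imwrite('pics/m3.png',np.hstack([cv2.resize(I,(466,400),interpolation=cv2.INTER_CUBIC),cv2.resize(f['frame'][:,160:480],(320,400))]))
```

```text
cmd [585.5 274.  206.8   0. ] meas [592.9  54.9 380.5] [-8.996e+01  1.200e-01 -4.000e-02] F [-0.7  0.3 -0.7] w 55.8 t 5.8333
cmd [585.5 274.  381.8   0. ] meas [592.9  54.9 380.5] [-8.996e+01  1.200e-01 -4.000e-02] F [-0.7  0.3 -0.7] w 55.8 t 5.8333
cmd [593.   54.6 381.8   0. ] meas [592.9  54.9 380.5] [-8.996e+01  1.200e-01 -4.000e-02] F [-0.7  0.3 -0.7] w 55.8 t 5.8333
```

View pics/m3.png

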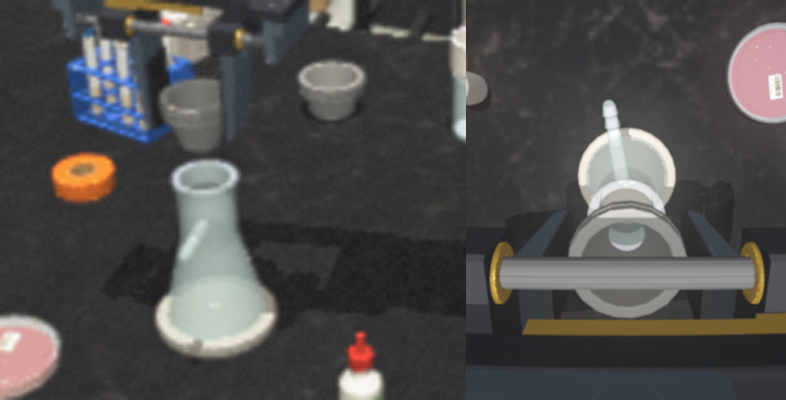

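Run:
```python
from h import *
def circ(q):
    A=np.c_[2*q[:,:2],np.ones(len(q))]; s=np.linalg.lstsq(A,(q[:,:2]**2).sum(1),rcond=None)[0]; return s[:2],np.sqrt(s[2]+s[:2]@s[:2])
for t in('w3','s3'):
    c=cloud(load(t)).reshape(-1,3); r=np.hypot(c[:,0]-593,c[:,1]-54)
    q=c[(r<60)&(abs(c[:,2]-142)<5)]; print(t,'rim',len(q),np.ptp(q,axis=0),circ(q))
    q=c[(r<29)&(abs(c[:,2]-215)<3)]; print('cone top',len(q),np.ptp(q,axis=0),circ(q) if len(q)>9 else'', np.median(q,axis=0))
    q=c[(r<29)&(c[:,2]>210)];print(np.histogram(q[:,2],20))
f=load('s3');print(f['z_map'][150+115:150+130,210+50:210+70].shape)
```

```text
w3 rim 1163 [50.48314887 48.77002592  5.84891249] (array([592.36515839,  54.66390497]), np.float64(21.84269846685993))
cone top 3623 [56.1065227  54.89158184  5.90633883] (array([593.10087262,  54.37003108]), np.float64(24.16228876757917)) [592.82879295  63.92076115 214.18112327]
(array([3924,  107,    9,   49,   88,  144,  238,    0,    0,    0,    0,
          0,    0,  255,    0, 1239, 1478, 2380, 2716, 2608]), array([210.00157027, 215.39182474, 220.7820792 , 226.17233366,
       231.56258812, 236.95284258, 242.34309704, 247.7333515 ,
       253.12360596, 258.51386042, 263.90411488, 269.29436935,
       274.68462381, 280.07487827, 285.46513273, 290.85538719,
       296.24564165, 301.63589611, 307.02615057, 312.41640503,
       317.80665949]))
s3 rim 122 [49.94464952 52.55811659  7.75214327] (array([591.25281171,  55.71745384]), np.float64(22.5791105634505))
cone top 104 [52.95629253 52.04670017  5.53476502] (array([593.30697343,  57.38068331]), np.float64(23.59458549011289)) [599.60085311  60.86567058 215.30029967]
(array([123,  10,   9,   8,   4,   0,   0,   0,   0,   1,  26,  21,  11,
        18,  27,  42,  40,   0,   0,   3]), array([210.00765075, 218.45268667, 226.89772259, 235.34275851,
       243.78779442, 252.23283034, 260.67786626, 269.12290218,
       277.5679381 , 286.01297402, 294.45800994, 302.90304585,
       311.34808177, 319.79311769, 328.23815361, 336.68318953,
       345.12822545, 353.57326136, 362.01829728, 370.4633332 ,
       378.90836912]))
(15, 20)
```

Request:
carry_out(increments=[[[0,0,0],[-0.5,12,0],0.7],[[0,0,0],[-0.5,26,0],0.7],[[0,0,0],[-0.5,36,0],0.7],[[0,0,0],[-0.5,41,0],0.7],[[0,0,0],[-0.5,44,0],0.7],[[0,0,0],[-0.5,46,0],0.7],[[0,0,0],[-0.5,46,0],0.7],[[0,0,0],[-0.5,46,0],0.7],[[0,0,0],[-0.5,46,0],0.7]])

```text
time_s: 6.68
ee_pos: [592.7, 54.5, 336.3]
ee_rot: [-90.0, -0.1, -0.0]
force: [0.3, -0.4, -1.6]
gripper_width: 55.1
```

Request:
carry_out(increments=[[[0,0,0],[0,1,0],0.7],[[0,0,0],[0,2,0],0.7],[[0,0,0],[0,3,0],0.7],[[0,0,0],[0,3,0],0.7],[[0,0,0],[0,3,0],0.7]])

```text
time_s: 7.1
ee_pos: [592.5, 54.5, 332.7]
ee_rot: [-90.0, 0.0, -0.0]
force: [0.7, 0.5, -0.9]
gripper_width: 55.8
```

Nothing yet; z 332.8, expected seating about 330.8.

Request:
carry_out(increments=[[[0,0,0],[0,1,0],0.7],[[0,0,0],[0,2,0],0.7],[[0,0,0],[0,2,0],0.7],[[0,0,0],[0,2,0],0.7]])

```text
time_s: 7.43
ee_pos: [592.3, 54.5, 330.5]
ee_rot: [-90.0, 0.0, 0.0]
force: [-0.2, -0.7, -1.6]
gripper_width: 55.4
```

Run:
```python
from h import *
setcmd(0,[-.5,46,0]);setcmd(0,[0,3,0]);setcmd(0,[0,2,0]); print(env.state()['effort'].round(2))
```

```text
cmd [592.5  54.6 335.8   0. ] meas [592.3  54.5 330.5] [-9.001e+01  4.000e-02  0.000e+00] F [-0.2 -0.7 -1.6] w 55.4 t 7.4333
cmd [592.5  54.6 332.8   0. ] meas [592.3  54.5 330.5] [-9.001e+01  4.000e-02  0.000e+00] F [-0.2 -0.7 -1.6] w 55.4 t 7.4333
cmd [592.5  54.6 330.8   0. ] meas [592.3  54.5 330.5] [-9.001e+01  4.000e-02  0.000e+00] F [-0.2 -0.7 -1.6] w 55.4 t 7.4333
[  0.18 -44.5  -22.25   0.16  -0.26  -0.  ]
```

Request:
carry_out(increments=[[[0,0,0],[0,0.7,0],0.7],[[0,0,0],[0,1.3,0],0.7],[[0,0,0],[0,1.3,0],0.7],[[0,0,0],[0,1.3,0],0.7]])

```text
time_s: 7.77
ee_pos: [592.2, 54.5, 329.9]
ee_rot: [-90.0, 0.0, -0.0]
force: [-3.5, -0.7, 4.8]
gripper_width: 55.2
```

Request:
carry_out(increments=[[[0,0,0],[-0.5,0.4,0],0.7],[[0,0,0],[-0.5,0.8,0],0.7],[[0,0,0],[-0.5,0.8,0],0.7],[[0,0,0],[-0.5,0.8,0],0.7]])

```text
time_s: 8.1
ee_pos: [591.9, 54.5, 329.8]
ee_rot: [-90.0, -0.1, -0.0]
force: [-2.8, -1.5, 8.0]
gripper_width: 55.7
```

Request:
carry_out(increments=[[[0,0,0],[0,0,0],0.3],[[0,0,0],[0,0,0],0.2],[[0,0,0],[0,0,0],0.1],[[0,0,0],[0,-0.5,0],0],[[0,0,0],[0,-1,0],0],[[0,0,0],[0,-1,0],0],[[0,0,0],[0,-1,0],0]])

```text
time_s: 8.68
ee_pos: [592.1, 54.6, 329.6]
ee_rot: [-90.0, -0.0, 0.0]
force: [-0.4, 0.7, 0.5]
gripper_width: 91.0
```

Request:
carry_out(increments=[[[0,0,0],[0,-20,0],0],[[0,0,0],[0,-50,0],0],[[0,0,0],[0,-85,0],0],[[0,0,0],[0,-100,0],0],[[0,0,0],[0,-100,0],0]])

```text
time_s: 9.1
ee_pos: [592.5, 54.6, 434.3]
ee_rot: [-90.0, -0.5, -0.0]
force: [-0.1, -0.3, 0.1]
gripper_width: 91.3
```

Run:
```python
from h import *
setcmd(0,[0,1.3,0]);setcmd(0,[-.5,.8,0]);setcmd(0,[0,-1,0]);setcmd(0,[0,-100,0])
f=grab('wrist','w4'); s=grab('side','s4')
c=cloud(f).reshape(-1,3); r=np.hypot(c[:,0]-592,c[:,1]-54)
k=c[(r<40)&(c[:,2]>155)&(c[:,2]<175)]; print('cone',cv2.minEnclosingCircle(k[:,:2].astype(np.float32)),len(k),np.median(k[:,2]))
ring=k[k[:,2]>np.percentile(k[:,2],40)]; A=np.c_[ring[:,:2]-[592,54],np.ones(len(ring))]; print('tilt',np.linalg.lstsq(A,ring[:,2],rcond=None)[0])
plan(453.7,-320,230,0)
I=s['frame'][150:270,210:350]
cv2.imwrite('pics/m4.png',np.hstack([cv2.resize(I,(466,400),interpolation=cv2.INTER_CUBIC),cv2.resize(f['frame'][:,160:480],(320,400))]))
```

```text
cmd [592.5  54.6 329.5   0. ] meas [592.5  54.6 434.3] [-89.96  -0.53  -0.  ] F [-0.1 -0.3  0.1] w 91.3 t 9.1
cmd [592.   54.6 328.7   0. ] meas [592.5  54.6 434.3] [-89.96  -0.53  -0.  ] F [-0.1 -0.3  0.1] w 91.3 t 9.1
cmd [592.   54.6 329.7   0. ] meas [592.5  54.6 434.3] [-89.96  -0.53  -0.  ] F [-0.1 -0.3  0.1] w 91.3 t 9.1
cmd [592.   54.6 429.7   0. ] meas [592.5  54.6 434.3] [-89.96  -0.53  -0.  ] F [-0.1 -0.3  0.1] w 91.3 t 9.1
cone ((592.5321044921875, 53.668609619140625), 27.61423683166504) 2370 163.26309284899787
tilt [-3.16013843e-03 -3.05296613e-03  1.63801810e+02]
turn wy 0.0 shift [-138.3   27.7 -374.6]
```

View pics/m4.png

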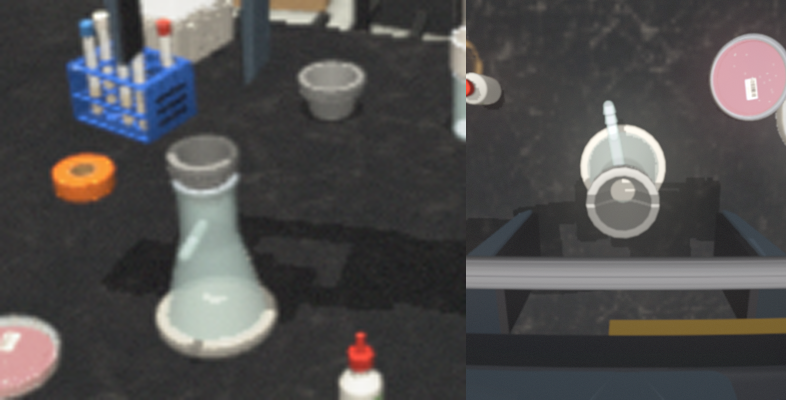

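Request:
carry_out(increments=[[[0,0,0],[-7,0,-20],0],[[0,0,0],[-20,5,-55],0],[[0,0,0],[-33,10,-90],0],[[0,0,0],[-47,15,-128],0],[[0,0,0],[-61,20,-166],0],[[0,0,0],[-75,25,-204],0],[[0,0,0],[-89,27.7,-242],0],[[0,0,0],[-103,27.7,-280],0],[[0,0,0],[-117,27.7,-318],0],[[0,0,0],[-130,27.7,-350],0]])

```text
time_s: 10.03
ee_pos: [460.5, -297.4, 399.7]
ee_rot: [-89.9, 0.2, -0.0]
force: [0.9, 0.2, -0.5]
gripper_width: 91.2
```

Request:
carry_out(increments=[[[0,0,0],[-8.3,0,-24.6],0],[[0,0,0],[-8.3,0,-24.6],0],[[0,0,0],[-8.3,0,-24.6],0],[[0,0,0],[-8.3,0,-24.6],0],[[0,0,0],[-8.3,0,-24.6],0],[[0,0,0],[-8.3,0,-24.6],0]])

```text
time_s: 10.53
ee_pos: [454.1, -318.9, 401.6]
ee_rot: [-90.0, 0.0, 0.1]
force: [-0.2, -0.2, -0.4]
gripper_width: 91.5
```

Run:
```python
from h import *
setcmd(0,[-130,27.7,-350]);setcmd(0,[-8.3,0,-24.6])
f=grab('wrist','w5')
c=cloud(f).reshape(-1,3); r=np.hypot(c[:,0]-453,c[:,1]+320)
k=c[(r<45)&(c[:,2]>103)&(c[:,2]<120)]; print('funnel',cv2.minEnclosingCircle(k[:,:2].astype(np.float32)),len(k),np.median(k[:,2]))
```

```text
cmd [ 462.  -295.4  402.     0. ] meas [ 454.1 -318.9  401.6] [-8.996e+01  4.000e-02  1.000e-01] F [-0.2 -0.2 -0.4] w 91.5 t 10.5333
cmd [ 453.7 -320.   402.     0. ] meas [ 454.1 -318.9  401.6] [-8.996e+01  4.000e-02  1.000e-01] F [-0.2 -0.2 -0.4] w 91.5 t 10.5333
funnel ((454.4117126464844, -322.2442321777344), 30.021547317504883) 1006 108.15279683499796
```

Request:
carry_out(increments=[[[0,0,0],[0.3,35,-1],0],[[0,0,0],[0.3,75,-1],0],[[0,0,0],[0.3,110,-1],0],[[0,0,0],[0.3,128,-1],0],[[0,0,0],[0.3,134,-1],0],[[0,0,0],[0.3,134,-1],0],[[0,0,0],[0.3,134,-1],0],[[0,0,0],[0.3,134,-1],0.2],[[0,0,0],[0.3,134,-1],0.35],[[0,0,0],[0.3,134,-1],0.45]], force=25)

```text
time_s: 11.42
ee_pos: [454.3, -321.2, 269.4]
ee_rot: [-90.1, -0.1, 0.0]
force: [0.1, 0.2, -0.3]
gripper_width: 74.0
```

Request:
carry_out(increments=[[[0,0,0],[0,0,0],0.6],[[0,0,0],[0,0,0],0.6],[[0,0,0],[0,0,0],0.6],[[0,0,0],[0,0,0],0.6],[[0,0,0],[0,0,0],0.6]], force=25)

```text
time_s: 11.83
ee_pos: [453.9, -321.2, 268.4]
ee_rot: [-90.0, -0.0, 0.0]
force: [-0.6, 0.1, 4.1]
gripper_width: 59.4
```

Request:
carry_out(increments=[[[0,0,0],[0,-10,0],0.6],[[0,0,0],[0,-25,0],0.6],[[0,0,0],[0,-45,0],0.6],[[0,0,0],[0,-70,0],0.6],[[0,0,0],[0,-95,0],0.6],[[0,0,0],[0,-120,0],0.6],[[0,0,0],[0,-145,0],0.6],[[0,0,0],[0,-162,0],0.6],[[0,0,0],[0,-172,0],0.6],[[0,0,0],[0,-172,0],0.6]])

```text
time_s: 12.67
ee_pos: [454.2, -321.1, 442.3]
ee_rot: [-90.1, -0.2, 0.0]
force: [1.4, -0.7, -0.4]
gripper_width: 59.6
```

Request:
carry_out(increments=[[[0,0,0],[5,0,-14],0.6],[[0,0,0],[13,0,-35],0.6],[[0,0,0],[23,0,-62],0.6],[[0,0,0],[34,0,-92],0.6],[[0,0,0],[45,0,-122],0.6]])

```text
time_s: 13.08
ee_pos: [499.3, -443.9, 438.1]
ee_rot: [-89.9, 0.1, 0.0]
force: [0.8, -0.1, -0.0]
gripper_width: 59.9
```

Request:
carry_out(increments=[[[0,0,0],[3,0,12],0.6],[[0,0,0],[8,0,32],0.6],[[0,0,0],[13,0,60],0.6],[[0,0,0],[19,0,90],0.6],[[0,0,0],[25,0,122],0.6],[[0,0,0],[31,0,154],0.6],[[0,0,0],[37,0,186],0.6],[[0,0,0],[43,0,218],0.6],[[0,0,0],[49,0,250],0.6],[[0,0,0],[55,0,282],0.6]])

```text
time_s: 13.92
ee_pos: [553.7, -159.2, 438.1]
ee_rot: [-89.9, 0.2, -0.0]
force: [0.7, -0.2, -1.5]
gripper_width: 59.6
```

Request:
carry_out(increments=[[[0,0,0],[6,0,32],0.6],[[0,0,0],[12,0,64],0.6],[[0,0,0],[18,0,96],0.6],[[0,0,0],[24,0,128],0.6],[[0,0,0],[29,0,158],0.6],[[0,0,0],[33,0,184],0.6],[[0,0,0],[37,0,204],0.6],[[0,0,0],[38,0,215.6],0.6],[[0,0,0],[38,0,215.6],0.6],[[0,0,0],[38,0,215.6],0.6]])

```text
time_s: 14.75
ee_pos: [591.8, 54.5, 438.9]
ee_rot: [-90.1, 0.1, 0.0]
force: [-0.1, -0.4, -2.1]
gripper_width: 59.4
```

Run:
```python
from h import *
setcmd(0,[.3,134,-1]);setcmd(0,[0,-172,0]);setcmd(0,[45,0,-122]);setcmd(0,[55,0,282]);setcmd(0,[38,0,215.6])
f=grab('wrist','w6'); s=grab('side','s6')
c=cloud(f).reshape(-1,3); r=np.hypot(c[:,0]-592,c[:,1]-54)
k=c[(r<33)&(c[:,2]>272)&(c[:,2]<290)]; print('funnel',cv2.minEnclosingCircle(k[:,:2].astype(np.float32)),len(k),np.median(k[:,2]))
I=s['frame'][110:270,210:350]
cv2.imwrite('pics/m6.png',np.hstack([cv2.resize(I,(420,480),interpolation=cv2.INTER_CUBIC),cv2.resize(f['frame'][:,160:480],(380,480))]))
```

```text
cmd [ 454. -321.  268.    0.] meas [591.8  54.5 438.9] [-9.007e+01  1.200e-01  5.000e-02] F [-0.1 -0.4 -2.1] w 59.4 t 14.75
cmd [ 454. -321.  440.    0.] meas [591.8  54.5 438.9] [-9.007e+01  1.200e-01  5.000e-02] F [-0.1 -0.4 -2.1] w 59.4 t 14.75
cmd [ 499. -443.  440.    0.] meas [591.8  54.5 438.9] [-9.007e+01  1.200e-01  5.000e-02] F [-0.1 -0.4 -2.1] w 59.4 t 14.75
cmd [ 554. -161.  440.    0.] meas [591.8  54.5 438.9] [-9.007e+01  1.200e-01  5.000e-02] F [-0.1 -0.4 -2.1] w 59.4 t 14.75
cmd [592.   54.6 440.    0. ] meas [591.8  54.5 438.9] [-9.007e+01  1.200e-01  5.000e-02] F [-0.1 -0.4 -2.1] w 59.4 t 14.75
funnel ((591.9683227539062, 53.93061447143555), 32.93181228637695) 3337 278.337740178103
```

View pics/m6.png

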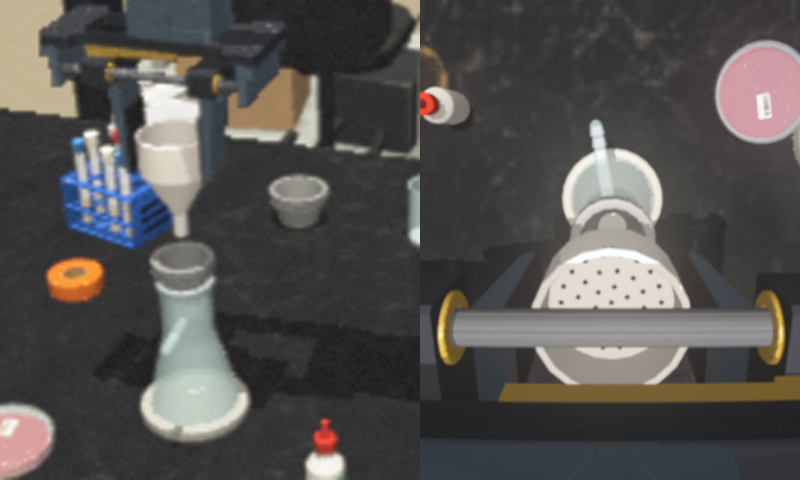

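Request:
carry_out(increments=[[[0,0,0],[0,12,0],0.6],[[0,0,0],[0,28,0],0.6],[[0,0,0],[0,42,0],0.6],[[0,0,0],[0,54,0],0.6],[[0,0,0],[0,61,0],0.6],[[0,0,0],[0,65,0],0.6],[[0,0,0],[0,66,0],0.6],[[0,0,0],[0,66,0],0.6],[[0,0,0],[0,66,0],0.6]])

```text
time_s: 15.6
ee_pos: [592.2, 54.3, 374.7]
ee_rot: [-90.0, -0.1, -0.0]
force: [-0.2, -0.3, -0.8]
gripper_width: 59.6
```

Request:
carry_out(increments=[[[0,0,0],[0,1,0],0.6],[[0,0,0],[0,2,0],0.6],[[0,0,0],[0,3,0],0.6],[[0,0,0],[0,3,0],0.6],[[0,0,0],[0,3,0],0.6]])

```text
time_s: 16.02
ee_pos: [592.0, 54.6, 370.9]
ee_rot: [-90.0, 0.0, 0.0]
force: [1.1, 0.7, -0.9]
gripper_width: 59.5
```

Request:
carry_out(increments=[[[0,0,0],[0,0.7,0],0.6],[[0,0,0],[0,1.3,0],0.6],[[0,0,0],[0,1.3,0],0.6],[[0,0,0],[0,1.3,0],0.6]])

```text
time_s: 16.35
ee_pos: [592.0, 54.5, 369.5]
ee_rot: [-90.0, 0.0, 0.0]
force: [0.7, 0.1, -1.3]
gripper_width: 59.3
```

Request:
carry_out(increments=[[[0,0,0],[0,0.7,0],0.6],[[0,0,0],[0,1,0],0.6],[[0,0,0],[0,1,0],0.6],[[0,0,0],[0,1,0],0.6]])

```text
time_s: 16.68
ee_pos: [592.1, 54.5, 368.8]
ee_rot: [-90.0, -0.0, -0.0]
force: [-0.3, -0.2, 0.0]
gripper_width: 59.6
```

Request:
carry_out(increments=[[[0,0,0],[0,0.4,0],0.6],[[0,0,0],[0,0.8,0],0.6],[[0,0,0],[0,0.8,0],0.6],[[0,0,0],[0,0.8,0],0.6]])

```text
time_s: 17.02
ee_pos: [592.0, 54.5, 368.5]
ee_rot: [-90.0, -0.1, -0.0]
force: [-1.4, -0.4, 4.5]
gripper_width: 59.5
```

Request:
carry_out(increments=[[[0,0,0],[0,0,0],0.3],[[0,0,0],[0,0,0],0.2],[[0,0,0],[0,0,0],0.1],[[0,0,0],[0,-0.5,0],0],[[0,0,0],[0,-0.5,0],0],[[0,0,0],[0,-0.5,0],0]])

```text
time_s: 17.52
ee_pos: [592.0, 54.6, 368.2]
ee_rot: [-90.0, 0.0, 0.0]
force: [-0.2, -0.1, 0.3]
gripper_width: 90.8
```

Request:
carry_out(increments=[[[0,0,0],[0,-15,0],0],[[0,0,0],[0,-40,0],0],[[0,0,0],[0,-65,0],0],[[0,0,0],[0,-80,0],0],[[0,0,0],[0,-80,0],0],[[0,0,0],[0,-80,0],0]])

```text
time_s: 18.02
ee_pos: [591.9, 54.6, 448.6]
ee_rot: [-90.0, -0.1, -0.0]
force: [0.0, 0.2, 0.2]
gripper_width: 91.5
```

Run:
```python
from h import *
import json
json.dump([592.0,54.6,448.4,0],open('cmd.json','w')); setcmd(0,[0,0,0])
f=grab('wrist','w7'); s=grab('side','s7')
c=cloud(f).reshape(-1,3); r=np.hypot(c[:,0]-592,c[:,1]-54)
k=c[(r<40)&(c[:,2]>202)&(c[:,2]<222)]; print('funnel',cv2.minEnclosingCircle(k[:,:2].astype(np.float32)),len(k),np.percentile(k[:,2],[5,50,95]))
A=np.c_[k[:,:2]-[592,54],np.ones(len(k))]; print('tilt',np.linalg.lstsq(A,k[:,2],rcond=None)[0])
c=cloud(s).reshape(-1,3)
for z0 in (60,):
    k=c[(np.hypot(c[:,0]-437,c[:,1]-144)<30)&(abs(c[:,2]-50)<9)]; print('bottle side',cv2.minEnclosingCircle(k[:,:2].astype(np.float32)))
I=s['frame'][110:270,210:350]
cv2.imwrite('pics/m7.png',np.hstack([cv2.resize(I,(420,480),interpolation=cv2.INTER_CUBIC),cv2.resize(f['frame'][:,160:480],(380,480))]))
plan(437,144.3,230,0)
```

```text
cmd [592.   54.6 448.4   0. ] meas [591.9  54.6 448.6] [-9.e+01 -8.e-02 -0.e+00] F [0.  0.2 0.2] w 91.5 t 18.0167
funnel ((592.7706909179688, 53.325401306152344), 30.163490295410156) 1624 [202.97602599 208.18707844 209.46095404]
tilt [2.63275360e-03 1.47726291e-02 2.07491258e+02]
bottle side ((435.7962646484375, 145.95462036132812), 14.845818519592285)
turn wy -0.0 shift [-155.    46.4   89.7]
```

View pics/m7.png

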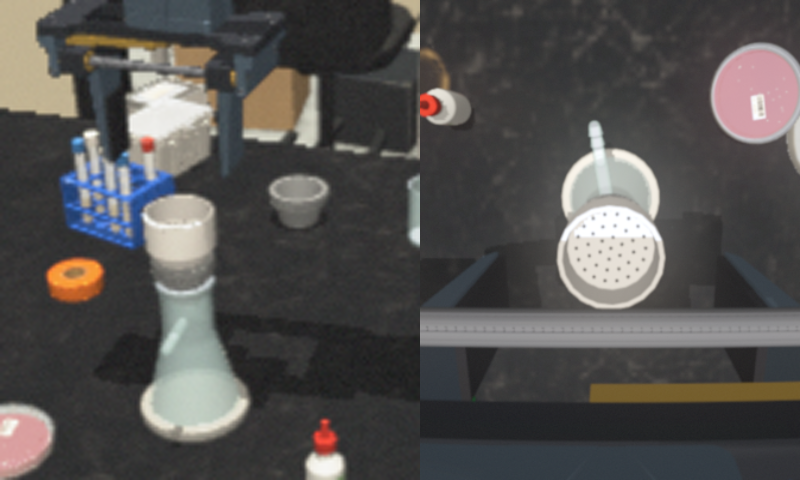

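Request:
carry_out(increments=[[[0,0,0],[-20,0,12],0],[[0,0,0],[-50,0,30],0],[[0,0,0],[-80,0,50],0],[[0,0,0],[-110,0,70],0],[[0,0,0],[-135,20,83],0],[[0,0,0],[-155,50,89.7],0],[[0,0,0],[-155,80,89.7],0],[[0,0,0],[-155,80,89.7],0],[[0,0,0],[-155,80,89.7],0],[[0,0,0],[-155,80,89.7],0]])

```text
time_s: 18.95
ee_pos: [438.0, 144.3, 369.1]
ee_rot: [-90.0, -0.1, -0.0]
force: [0.0, 0.8, 0.1]
gripper_width: 91.1
```

Run:
```python
from h import *
setcmd(0,[-155,80,89.7])
f=grab('wrist','w8')
c=cloud(f).reshape(-1,3); r=np.hypot(c[:,0]-437,c[:,1]-144)
k=c[(r<30)&(c[:,2]>78)&(c[:,2]<95)]; print('cap',len(k),np.median(k,axis=0))
k=c[(r<30)&(c[:,2]>45)&(c[:,2]<65)]; print('body',cv2.minEnclosingCircle(k[:,:2].astype(np.float32)),len(k))
```

```text
cmd [437.  144.3 368.4   0. ] meas [438.  144.3 369.1] [-8.999e+01 -7.000e-02 -2.000e-02] F [0.  0.8 0.1] w 91.1 t 18.95
cap 60 [437.28995102 144.1305433   85.26747707]
body ((437.8930358886719, 142.78549194335938), 14.810514450073242) 435
```

Request:
carry_out(increments=[[[0,0,0],[0.4,35,-0.4],0],[[0,0,0],[0.4,75,-0.4],0],[[0,0,0],[0.4,112,-0.4],0],[[0,0,0],[0.4,140,-0.4],0],[[0,0,0],[0.4,153,-0.4],0],[[0,0,0],[0.4,158,-0.4],0],[[0,0,0],[0.4,158,-0.4],0.2],[[0,0,0],[0.4,158,-0.4],0.4],[[0,0,0],[0.4,158,-0.4],0.55],[[0,0,0],[0.4,158,-0.4],0.65]], force=15)

```text
time_s: 19.83
ee_pos: [438.1, 144.0, 211.7]
ee_rot: [-89.9, -0.2, -0.0]
force: [0.1, 1.0, 0.4]
gripper_width: 67.5
```

Request:
carry_out(increments=[[[0,0,0],[0,0,0],0.7],[[0,0,0],[0,0,0],0.8],[[0,0,0],[0,0,0],0.8],[[0,0,0],[0,0,0],0.8],[[0,0,0],[0,0,0],0.8],[[0,0,0],[0,0,0],0.8]], force=15)

```text
time_s: 20.33
ee_pos: [437.4, 143.8, 210.3]
ee_rot: [-90.0, 0.0, -0.0]
force: [-0.8, -0.5, 0.7]
gripper_width: 30.0
```

Request:
carry_out(increments=[[[0,0,0],[0,-15,0],0.8],[[0,0,0],[0,-40,0],0.8],[[0,0,0],[0,-70,-15],0.8],[[0,0,0],[0,-90,-40],0.8],[[0,0,0],[0,-100,-72],0.8],[[0,0,0],[0,-100,-106],0.8],[[0,0,0],[0,-100,-140],0.8],[[0,0,0],[4,-100,-172],0.8],[[0,0,0],[15,-100,-200],0.8],[[0,0,0],[40,-100,-217.1],0.8]])

```text
time_s: 21.17
ee_pos: [475.3, -75.5, 310.2]
ee_rot: [-90.0, 0.2, -0.1]
force: [0.9, 0.6, -0.5]
gripper_width: 30.2
```

Request:
carry_out(increments=[[[0,0,0],[30,0,0],0.8],[[0,0,0],[62,0,0],0.8],[[0,0,0],[94,0,0],0.8],[[0,0,0],[118,0,0],0.8],[[0,0,0],[132,0,0],0.8],[[0,0,0],[138.6,0,0],0.8],[[0,0,0],[138.6,0,0],0.8],[[0,0,0],[138.6,0,0],0.8]])

```text
time_s: 21.83
ee_pos: [615.3, -73.2, 309.8]
ee_rot: [-90.0, 0.1, 0.0]
force: [-0.4, 0.3, -0.6]
gripper_width: 30.1
```

Request:
carry_out(increments=[[[0,0,0],[0,12,0],0.8],[[0,0,0],[0,35,0],0.8],[[0,0,0],[0,60,0],0.8],[[0,0,0],[0,80,0],0.8],[[0,0,0],[0,92,0],0.8],[[0,0,0],[0,97,0],0.8],[[0,0,0],[0,97.5,0],0.8],[[0,0,0],[0,97.5,0],0.8],[[0,0,0],[0,97.5,0],0.8]])

```text
time_s: 22.58
ee_pos: [616.4, -73.3, 214.2]
ee_rot: [-90.0, -0.1, -0.0]
force: [0.1, -0.1, -0.4]
gripper_width: 30.2
```

Run:
```python
from h import *
setcmd(0,[0.4,158,-.4]);setcmd(0,[40,-100,-217.1]);setcmd(0,[138.6,0,0]);setcmd(0,[0,97.5,0])
s=grab('side','s9')
c=cloud(s).reshape(-1,3)
k=c[(np.hypot(c[:,0]-616,c[:,1]+73)<30)&(c[:,2]>2)&(c[:,2]<18)]; print(len(k),np.median(k,axis=0),k.min(0),k.max(0));
```

```text
cmd [437.4 143.9 210.4   0. ] meas [616.4 -73.3 214.2] [-90.02  -0.14  -0.  ] F [ 0.1 -0.1 -0.4] w 30.2 t 22.5833
cmd [477.4 -73.2 310.4   0. ] meas [616.4 -73.3 214.2] [-90.02  -0.14  -0.  ] F [ 0.1 -0.1 -0.4] w 30.2 t 22.5833
cmd [616.  -73.2 310.4   0. ] meas [616.4 -73.3 214.2] [-90.02  -0.14  -0.  ] F [ 0.1 -0.1 -0.4] w 30.2 t 22.5833
cmd [616.  -73.2 212.9   0. ] meas [616.4 -73.3 214.2] [-90.02  -0.14  -0.  ] F [ 0.1 -0.1 -0.4] w 30.2 t 22.5833
27 [606.26363042 -64.42856599   8.92362554] [587.75283094 -87.75498357   2.01299428] [614.94953181 -47.11400807  17.34839381]
```

Lower the last 2.5 mm gently.

Request:
carry_out(increments=[[[0,0,0],[0,1,0],0.8],[[0,0,0],[0,2,0],0.8],[[0,0,0],[0,2.6,0],0.8],[[0,0,0],[0,2.6,0],0.8],[[0,0,0],[0,2.6,0],0.8]])

```text
time_s: 23.05
ee_pos: [616.0, -73.3, 210.4]
ee_rot: [-90.0, -0.0, 0.0]
force: [-0.5, -0.5, 1.3]
gripper_width: 30.5
```

Request:
carry_out(increments=[[[0,0,0],[0,0,0],0.6],[[0,0,0],[0,0,0],0.5],[[0,0,0],[0,0,0],0.4],[[0,0,0],[0,0,0],0.3],[[0,0,0],[0,0,0],0.3],[[0,0,0],[0,-15,0],0.3],[[0,0,0],[0,-45,0],0.3],[[0,0,0],[0,-85,0],0.3],[[0,0,0],[0,-125,0],0],[[0,0,0],[0,-160,0],0]])

```text
time_s: 23.88
ee_pos: [615.9, -73.3, 372.8]
ee_rot: [-90.0, -0.1, -0.0]
force: [1.4, 0.2, 0.2]
gripper_width: 74.4
```

Request:
carry_out(increments=[[[0,0,0],[-25,0,0],0],[[0,0,0],[-60,0,0],0],[[0,0,0],[-100,0,0],0],[[0,0,0],[-135,0,10],0],[[0,0,0],[-160,0,35],0],[[0,0,0],[-170,0,70],0],[[0,0,0],[-170,0,108],0],[[0,0,0],[-170,0,146],0],[[0,0,0],[-170,0,184],0],[[0,0,0],[-170,0,220],0]])

```text
time_s: 24.72
ee_pos: [445.4, 148.5, 370.6]
ee_rot: [-90.0, -0.1, -0.0]
force: [0.4, -0.3, 0.5]
gripper_width: 91.0
```

Request:
carry_out(increments=[[[0,-0.12,0],[0,0,35],0],[[0,-0.24,0],[0,0,70],0],[[0,-0.36,0],[0,0,105],0],[[0,-0.48,0],[0,0,135],0],[[0,-0.6,0],[0,0,150],0],[[0,-0.72,0],[0,0,153.3],0],[[0,-0.84,0],[0,0,153.3],0],[[0,-0.96,0],[0,0,153.3],0],[[0,-1.08,0],[0,0,153.3],0],[[0,-1.08,0],[0,0,153.3],0]])

```text
time_s: 25.55
ee_pos: [445.9, 300.1, 370.1]
ee_rot: [-90.0, 0.0, 62.0]
force: [0.1, 0.9, 0.1]
gripper_width: 91.4
```

Request:
carry_out(increments=[[[0,-0.12,0],[0,0,0],0],[[0,-0.24,0],[0,0,0],0],[[0,-0.36,0],[0,0,0],0],[[0,-0.48,0],[0,0,0],0],[[0,-0.553,0],[0,0,0],0],[[0,-0.553,0],[0,0,0],0],[[0,-0.553,0],[0,0,0],0],[[0,-0.553,0],[0,0,0],0]])

```text
time_s: 26.22
ee_pos: [446.0, 300.0, 370.2]
ee_rot: [-90.0, 0.0, 93.4]
force: [0.5, 0.1, 0.1]
gripper_width: 91.3
```

Run:
```python
from h import *
setcmd(0,[0,2.6,0]);setcmd(0,[0,-160,0]);setcmd(0,[-170,0,220]);setcmd(-1.08,[0,0,153.3]);setcmd(-.553,[0,0,0])
for n in('wrist','top','side'):
    f=grab(n,n[0]+'10'); c=cloud(f).reshape(-1,3)
    q=c[(abs(c[:,0]-446)<50)&(abs(c[:,1]-300)<50)&(c[:,2]>15)&(c[:,2]<25)]
    if len(q)>50: print(n,'timer',cv2.minAreaRect(q[:,:2].astype(np.float32)),len(q))
    k=c[(np.hypot(c[:,0]-616,c[:,1]+73)<30)&(abs(c[:,2]-50)<9)]
    if len(k)>5: print('bottle',cv2.minEnclosingCircle(k[:,:2].astype(np.float32)),len(k))
    k=c[(np.hypot(c[:,0]-592,c[:,1]-54)<45)&(abs(c[:,2]-209)<5)]
    if len(k)>5: print('funnel',cv2.minEnclosingCircle(k[:,:2].astype(np.float32)),len(k))
f=load('w10');t=load('t10')
cv2.imwrite('pics/m10.png',np.hstack([cv2.resize(f['frame'][:,160:480],(320,400)),cv2.resize(t['frame'][130:250,230:370],(466,400),interpolation=cv2.INTER_CUBIC)]))
```

```text
cmd [616.  -73.2 210.3   0. ] meas [446.  300.  370.2] [-90.     0.    93.39] F [0.5 0.1 0.1] w 91.3 t 26.2167
cmd [616.  -73.2 370.3   0. ] meas [446.  300.  370.2] [-90.     0.    93.39] F [0.5 0.1 0.1] w 91.3 t 26.2167
cmd [446.  146.8 370.3   0. ] meas [446.  300.  370.2] [-90.     0.    93.39] F [0.5 0.1 0.1] w 91.3 t 26.2167
cmd [446.  300.1 370.3  61.9] meas [446.  300.  370.2] [-90.     0.    93.39] F [0.5 0.1 0.1] w 91.3 t 26.2167
cmd [446.  300.1 370.3  93.6] meas [446.  300.  370.2] [-90.     0.    93.39] F [0.5 0.1 0.1] w 91.3 t 26.2167
wrist timer ((447.0185546875, 297.0838317871094), (62.30813980102539, 62.637081146240234), 4.861865043640137) 3827
top timer ((445.7227783203125, 299.6046447753906), (61.39006805419922, 64.13971710205078), 4.406705379486084) 263
bottle ((615.3118896484375, -73.18666076660156), 15.884285926818848) 53
funnel ((592.3173217773438, 55.56965637207031), 30.358121871948242) 106
side timer ((446.12335205078125, 300.2622985839844), (63.59025192260742, 63.97731399536133), 4.331841468811035) 661
funnel ((605.4447021484375, 66.4923095703125), 24.399261474609375) 23
```

View pics/m10.png

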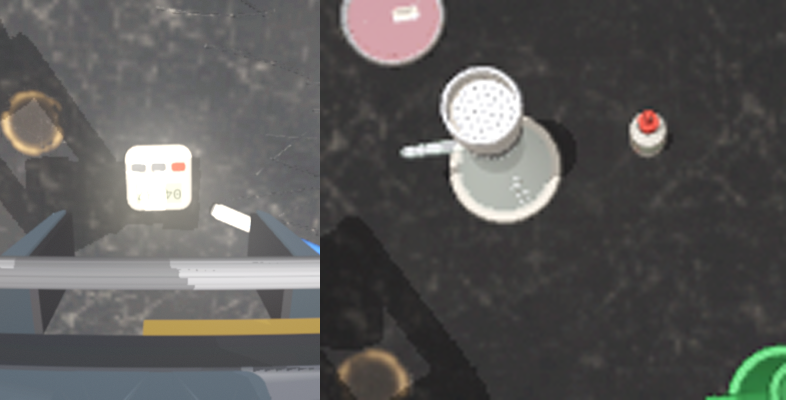

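Request:
carry_out(increments=[[[0,-0.01,0],[-0.7,35,6],0.14],[[0,-0.01,0],[-0.7,75,6],0.14],[[0,-0.01,0],[-0.7,112,6],0.14],[[0,-0.01,0],[-0.7,142,6],0.14],[[0,-0.01,0],[-0.7,160,6],0.14],[[0,-0.01,0],[-0.7,169,6],0.14],[[0,-0.01,0],[-0.7,173,6],0.14],[[0,-0.01,0],[-0.7,174,6],0.14],[[0,-0.01,0],[-0.7,174,6],0.14],[[0,-0.01,0],[-0.7,174,6],0.2]], force=15)

```text
time_s: 27.2
ee_pos: [440.6, 299.3, 197.5]
ee_rot: [-90.1, -0.1, 94.1]
force: [-1.3, 0.2, 0.2]
gripper_width: 74.5
```

Request:
carry_out(increments=[[[0,0,0],[0,0,0],0.25],[[0,0,0],[0,0,0],0.3],[[0,0,0],[0,0,0],0.4],[[0,0,0],[0,0,0],0.5],[[0,0,0],[0,0,0],0.5],[[0,0,0],[0,0,0],0.5]], force=15)

```text
time_s: 27.7
ee_pos: [440.3, 299.0, 197.1]
ee_rot: [-90.1, -0.0, 94.1]
force: [-0.0, -0.7, 5.4]
gripper_width: 64.1
```

Request:
carry_out(increments=[[[0,0,0],[0,-10,0],0.5],[[0,0,0],[0,-30,0],0.5],[[0,0,0],[0,-60,0],0.5],[[0,0,0],[0,-90,0],0.5],[[0,0,0],[0,-112,0],0.5],[[0,0,0],[0,-120,0],0.5],[[0,0,0],[0,-120,0],0.5]])

```text
time_s: 28.28
ee_pos: [440.3, 299.2, 318.5]
ee_rot: [-90.2, -0.1, 94.1]
force: [-0.5, 0.1, -1.2]
gripper_width: 64.2
```

Request:
carry_out(increments=[[[0,0,0],[-12,0,-2],0.5],[[0,0,0],[-32,0,-4],0.5],[[0,0,0],[-62,0,-8],0.5],[[0,0,0],[-95,0,-13],0.5],[[0,0,0],[-128,0,-18],0.5],[[0,0,0],[-161,0,-22],0.5],[[0,0,0],[-194,0,-27],0.5],[[0,0,0],[-227,0,-32],0.5],[[0,0,0],[-258,0,-36],0.5],[[0,0,0],[-285,0,-40],0.5]])

```text
time_s: 29.12
ee_pos: [499.7, 14.9, 314.0]
ee_rot: [-89.7, 0.0, 94.1]
force: [0.3, -0.1, -0.9]
gripper_width: 64.0
```

Request:
carry_out(increments=[[[0,0.02,0],[-28,0,-4],0.5],[[0,0.04,0],[-54,0,-8],0.5],[[0,0.06,0],[-76,0,-11],0.5],[[0,0.0716,0],[-88,0,-12.9],0.5],[[0,0.0716,0],[-91.9,0,-12.9],0.5],[[0,0.0716,0],[-91.9,0,-12.9],0.5],[[0,0.0716,0],[-91.9,0,-12.9],0.5],[[0,0.0716,0],[-91.9,0,-12.9],0.5]])

```text
time_s: 29.78
ee_pos: [519.6, -72.2, 315.9]
ee_rot: [-89.9, -0.0, 90.1]
force: [0.2, 0.0, -0.6]
gripper_width: 64.2
```

Run:
```python
from h import *
setcmd(-.01,[-.7,174,6]);setcmd(0,[0,-120,0]);setcmd(0,[-285,0,-40]);setcmd(.0716,[-91.9,0,-12.9])
plan(519.8,-73.2,26,90)
f=grab('wrist','w11'); c=cloud(f).reshape(-1,3)
q=c[(abs(c[:,0]-526)<50)&(abs(c[:,1]+73)<34)&(c[:,2]>132)&(c[:,2]<148)]
print('timer',cv2.minAreaRect(q[:,:2].astype(np.float32)),len(q),np.median(q[:,2]))
```

```text
cmd [440.1 299.  196.3  94.1] meas [519.6 -72.2 315.9] [-8.994e+01 -3.000e-02  9.011e+01] F [ 0.2  0.  -0.6] w 64.2 t 29.7833
cmd [440.1 299.  316.3  94.1] meas [519.6 -72.2 315.9] [-8.994e+01 -3.000e-02  9.011e+01] F [ 0.2  0.  -0.6] w 64.2 t 29.7833
cmd [500.5  17.7 316.3  94.1] meas [519.6 -72.2 315.9] [-8.994e+01 -3.000e-02  9.011e+01] F [ 0.2  0.  -0.6] w 64.2 t 29.7833
cmd [520.  -73.1 316.3  90. ] meas [519.6 -72.2 315.9] [-8.994e+01 -3.000e-02  9.011e+01] F [ 0.2  0.  -0.6] w 64.2 t 29.7833
turn wy 0.0006 shift [-1.000e-01  1.183e+02  2.000e-01]
timer ((525.1072998046875, -72.8590316772461), (63.74086380004883, 67.90364837646484), 0.36723560094833374) 10710 135.85381878933833
```

Request:
carry_out(increments=[[[0,0,0],[0,12,0],0.5],[[0,0,0],[0,35,0],0.5],[[0,0,0],[0,62,0],0.5],[[0,0,0],[0,88,0],0.5],[[0,0,0],[0,106,0],0.5],[[0,0,0],[0,115,0],0.5],[[0,0,0],[0,118,0],0.5],[[0,0,0],[0,119,0],0.5],[[0,0,0],[0,120,0],0.5],[[0,0,0],[0,120,0],0.5]])

```text
time_s: 30.67
ee_pos: [520.5, -73.0, 197.3]
ee_rot: [-90.1, 0.0, 90.1]
force: [0.7, 0.0, -0.7]
gripper_width: 63.9
```

Request:
carry_out(increments=[[[0,0,0],[0,0,0],0.5],[[0,0,0],[0,0,0],0.5],[[0,0,0],[0,0,0],0.25],[[0,0,0],[0,0,0],0.2],[[0,0,0],[0,0,0],0.1],[[0,0,0],[0,0,0],0.1],[[0,0,0],[0,-15,0],0.1],[[0,0,0],[0,-45,0],0.1],[[0,0,0],[0,-85,0],0.1],[[0,0,0],[0,-125,0],0]])

```text
time_s: 31.5
ee_pos: [519.5, -73.1, 321.9]
ee_rot: [-89.8, -0.0, 90.0]
force: [0.1, -0.1, -0.8]
gripper_width: 86.1
```

Request:
carry_out(increments=[[[0,0,0],[0,-30,20],0],[[0,0,0],[0,-60,45],0],[[0,0,0],[0,-90,75],0],[[0,0,0],[0,-110,105],0],[[0,0,0],[0,-120,130],0],[[0,0,0],[0,-120,130],0],[[0,0,0],[0,-120,130],0],[[0,0,0],[0,-120,130],0]])

```text
time_s: 32.17
ee_pos: [390.3, -73.2, 441.0]
ee_rot: [-90.0, 0.0, 90.0]
force: [0.3, -0.3, 0.1]
gripper_width: 91.1
```

Run:
```python
from h import *
setcmd(0,[0,120,0]);setcmd(0,[0,-125,0]);setcmd(0,[0,-120,130])
for n in('wrist','top','side'):
    f=grab(n,n[0]+'12'); c=cloud(f).reshape(-1,3); print(n)
    q=c[(abs(c[:,0]-526)<50)&(abs(c[:,1]+73)<50)&(c[:,2]>15)&(c[:,2]<25)]
    if len(q)>50: print('timer',cv2.minAreaRect(q[:,:2].astype(np.float32)),len(q))
    k=c[(np.hypot(c[:,0]-616,c[:,1]+73)<30)&(abs(c[:,2]-50)<12)]
    if len(k)>5: print('bottle',cv2.minEnclosingCircle(k[:,:2].astype(np.float32)),len(k))
    k=c[(np.hypot(c[:,0]-592,c[:,1]-54)<45)&(abs(c[:,2]-209)<5)]
    if len(k)>5: print('funnel',cv2.minEnclosingCircle(k[:,:2].astype(np.float32)),len(k))
f=load('s12');t=load('t12')
cv2.imwrite('pics/m12.png',np.hstack([cv2.resize(f['frame'][130:310,210:370],(356,400),interpolation=cv2.INTER_CUBIC),cv2.resize(t['frame'][130:270,230:385],(443,400),interpolation=cv2.INTER_CUBIC)]))
```

```text
cmd [520.  -73.1 196.3  90. ] meas [390.3 -73.2 441. ] [-90.03   0.    90.03] F [ 0.3 -0.3  0.1] w 91.1 t 32.1667
cmd [520.  -73.1 321.3  90. ] meas [390.3 -73.2 441. ] [-90.03   0.    90.03] F [ 0.3 -0.3  0.1] w 91.1 t 32.1667
cmd [390.  -73.2 441.3  90. ] meas [390.3 -73.2 441. ] [-90.03   0.    90.03] F [ 0.3 -0.3  0.1] w 91.1 t 32.1667
wrist
timer ((527.1254272460938, -73.4983901977539), (64.53878021240234, 61.45344924926758), 0.5560240745544434) 545
top
bottle ((615.5283813476562, -72.12313079833984), 15.470407485961914) 57
funnel ((592.2174072265625, 55.43830871582031), 30.279008865356445) 103
side
timer ((526.5125732421875, -71.04513549804688), (63.606632232666016, 67.21321105957031), 0.7150170803070068) 252
bottle ((609.0716552734375, -67.7928466796875), 12.209734916687012) 53
funnel ((592.4205932617188, 55.290008544921875), 30.982954025268555) 135
```

View pics/m12.png

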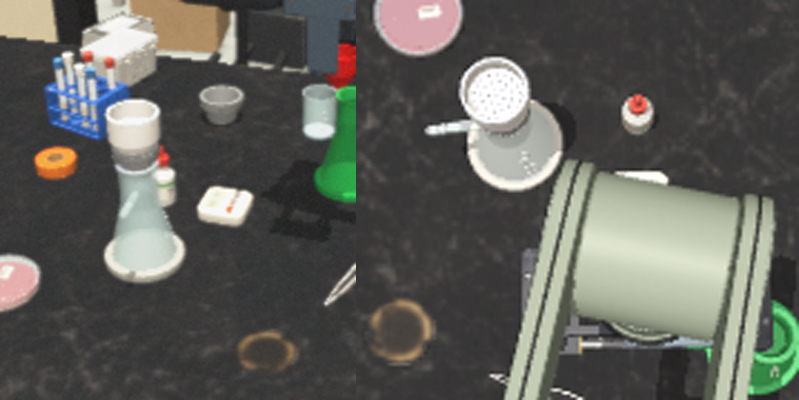

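Request:
carry_out(increments=[[[0,0,0],[30,0,0],0],[[0,0,0],[65,0,0],0],[[0,0,0],[105,0,0],0],[[0,0,0],[145,0,0],0],[[0,0,0],[185,0,0],0],[[0,0,0],[220,0,0],0],[[0,0,0],[250,0,0],0],[[0,0,0],[270,0,0],0],[[0,0,0],[270,0,0],0],[[0,0,0],[270,0,0],0]])

```text
time_s: 33.15
ee_pos: [390.3, 197.8, 440.2]
ee_rot: [-89.9, 0.1, 90.2]
force: [0.0, -0.7, 0.5]
gripper_width: 91.5
```

Run:
```python
from h import *
for i in range(3):
    f=grab('top','t13%d'%i); c=cloud(f).reshape(-1,3)
    q=c[(abs(c[:,0]-526)<45)&(abs(c[:,1]+73)<45)&(c[:,2]>13)&(c[:,2]<27)]
    if len(q)>50: print('timer',cv2.minAreaRect(q[:,:2].astype(np.float32)),len(q),q[:,:2].mean(0))
    k=c[(np.hypot(c[:,0]-616,c[:,1]+73)<30)&(abs(c[:,2]-55)<9)]
    print('bottle',cv2.minEnclosingCircle(k[:,:2].astype(np.float32)),len(k))
    k=c[(np.hypot(c[:,0]-616,c[:,1]+73)<30)&(c[:,2]>76)]; print('cap',k.mean(0),len(k))
    k=c[(np.hypot(c[:,0]-592,c[:,1]-54)<45)&(abs(c[:,2]-209)<5)]
    print('funnel',cv2.minEnclosingCircle(k[:,:2].astype(np.float32)))
    k=c[(np.hypot(c[:,0]-592,c[:,1]-54)<60)&(abs(c[:,2]-12)<3)]
    print('flask base',cv2.minEnclosingCircle(k[:,:2].astype(np.float32)))
t=f['frame'][130:270,230:385]; cv2.imwrite('pics/m13.png',cv2.resize(t,(664,600),interpolation=cv2.INTER_CUBIC))
```

```text
timer ((526.6992797851562, -71.0091552734375), (64.27989959716797, 63.02684020996094), 89.34510040283203) 435 [526.34006758 -71.45968356]
bottle ((615.524658203125, -73.4915771484375), 14.310443878173828) 36
cap [615.45364836 -72.49037706  80.98404588] 6
funnel ((593.005615234375, 55.60089874267578), 30.441640853881836)
flask base ((591.6439819335938, 54.89070129394531), 49.513004302978516)
timer ((526.7630004882812, -71.16357421875), (64.71576690673828, 62.383541107177734), 2.423201084136963) 438 [526.40299396 -71.05896413]
bottle ((615.7716064453125, -72.54666900634766), 14.924077033996582) 35
cap [615.21991093 -71.04653103  83.68968745] 6
funnel ((593.0418701171875, 55.1064338684082), 30.432361602783203)
flask base ((591.715087890625, 54.917076110839844), 49.72650909423828)
timer ((527.009521484375, -71.03678894042969), (64.85398864746094, 62.68367004394531), 2.0687499046325684) 437 [526.49488789 -71.03946203]
bottle ((615.0454711914062, -72.32532501220703), 15.043259620666504) 39
cap [614.19335919 -72.94638213  80.2388462 ] 9
funnel ((592.8775024414062, 55.16065216064453), 30.274219512939453)
flask base ((591.6624755859375, 54.74604415893555), 49.50262451171875)
```

View pics/m13.png

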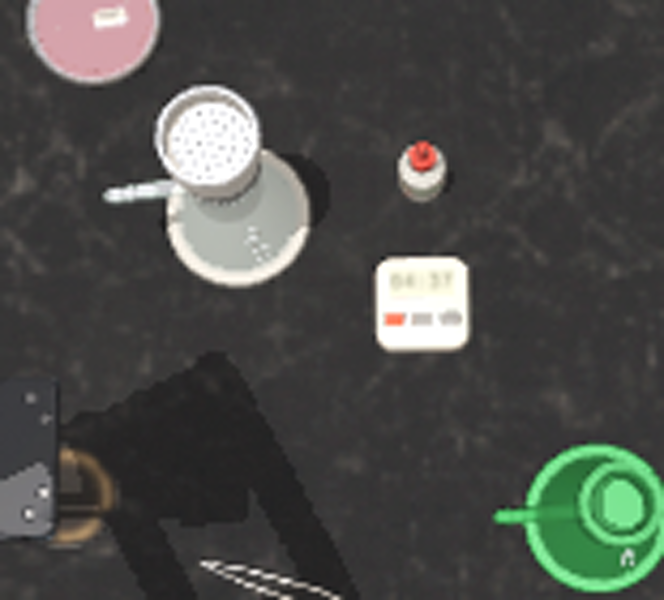

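```bash
python3 -c "
from h import *
print(env.job_done())"
```

```text
the job is handed in; nothing more can be done
None
```

The suction filtration is set up and handed in at about 33 s of robot time, with the arm holding nothing and clear of the parts.

- **Cone:** I seated the fitting cone (55 mm collar) in the flask mouth with about a 9 N push. It read upright to within about 0.3°. I never touched the wide cone.
- **Funnel:** I lifted it out of the beaker and nested it in the cone with about a 6 N push. It stands upright, centred about 1 mm from the flask axis. One fit gave 0.8° of tilt, but that fit included points on the cup wall, so I trust it less. On the way I first moved the lifted funnel about 120 mm the wrong way in free air. It touched nothing.
- **Bottle:** The last overhead view puts it 129–130 mm from the flask axis at −79.5°, with the nozzle measured at about 100.5°. It stood steady after release.
- **Timer:** It lies 89–90 mm in front of the bottle, face up with its buttons towards the robot.
  - **Sideways offset:** The robot set the bottle and timer down on the same line. The overhead camera shows about 1.5 mm between them, within its 2 mm calibration.
  - **Angle:** Box fits gave 0.4–0.7° off square from the wrist and side cameras. The overhead camera gave −0.7° to +2.4°, which is noisy, so I judged it square and left it.

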